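# Shake the glaze jar on the touch mixer and put it away

### The arm

A 7-joint arm with a two-finger parallel gripper is mounted at the origin on the work surface. World frame = base frame: x ahead of the robot, y to its left, z up, the work surface at z = 0. Lengths are in m, angles in rad, forces in N, time in s.
With the tool pointing down it reaches from about 0.425 to 0.925 m from the base axis. Payload 6.8 kg.
Tool frame: the origin (TCP) lies midway between the tips of the shut fingers; the grasp point (between the pads) lies 19 mm behind it (r.grip_depth is the distance from the TCP to the grasp point, in m); z points along the fingers, y is the line along which they close (so a half turn about z gives the same grasp; the last joint's range is limited). The gripper opens to 85 mm and grips with 20 to 120 N. Pads are 22 mm wide; open, the fingers measure 114 mm over their backs; the gripper's body (76 mm by 85 mm) begins 54 mm behind the grasp point. The pads swing forward as they close: fully open they stand 13 mm farther back than shut.
Start: joints at [-1.402, 0.477, 0.022, 1.555, -0.011, 1.109, -0.083], TCP at [0.184, 0.649, 0.231] pointing down, gripper open.
Joint ranges: [-2.96, 2.96], [-0.34, 2.1], [-1.41, 1.46], [0.24, 2.44], [-1.37, 4.51], [0.17, 1.92], [-2.96, 2.96]. Speed limits (rad/s): [2.39, 2.39, 3.14, 3.14, 3.14, 3.14, 3.14].

### API

Orientations are given as a rotation vector (axis times angle).
In Python, from bench import telemetry, grab_frame, calibration, order, silhouettes, r gives the robot as it stands.
- The arm moves only by the tool apply_moves, never from a script. Its argument "moves" is a list of rows, each a list of 7 numbers: the turn, a rotation vector about the tool's x, y, z scaled (see below), then the shift along the tool's x, y, z scaled (see below), then the opening, from -1 (shut) to 1 (fully open). A call has exactly 8 rows; each row shifts and turns the commanded pose from where the row before left it, along the tool's axes as they then stand; what a row does not reach is not made up. The controller multiplies each number of a shift by 1000 mm and each number of a turn by 6 degrees. A row lasts 1/12 s, in which the tool goes at most 41.7 mm and 7.16 degrees, less where a joint would pass 70% of its speed; a pose out of reach is approached as far as the arm can. A call with a number of a shift or a turn outside -1 to 1 is refused whole. A call with a gripper value outside its range is refused whole. The fingers move at their own pace and stop on an object; "grip_force" is the grip in N (left out, the last holds). Time passes only in rows, so rows that do not move let the fingers close, or fill a call up. It gives the time, the measured TCP pose, the force, the opening and the grip force at its end, in the units of the state.
- telemetry.get_obs(): the state, without advancing time (a new reading comes with each control period).
- grab_frame(name): name is "side" or "top"; returns the picture (480x640x3 uint8, blue, green, red); there is no depth.
- calibration(name): a dict with "fx", "fy", "cx", "cy" (pixels), "world_from_camera" (4x4, takes a point from camera to world coordinates). Camera axes: x right, y down, z forward; pixel columns grow to the right and rows downward; lengths in m; the calibration is good to about 2 mm. A picture is of the moment at which its call begins. calibration takes no time and is no camera call.
- order.hand_in(): hands the job in; it is judged then, once.
Trained networks look in the newest picture that a camera, given by its name, has taken for a name from the list of things; names that differ only in an ending like _2 or _b are one class to them, and where a whole thing is asked for, a point or a joint stands for the part that bears it (a point fixed in the world has none). Each returns a list of dicts, best first, with "p" (0 to 1); they miss things now and then, are a little off and sometimes report something else, mostly with a low value. They report only what shows in the picture. A call takes as long as a camera call. They do not tell look-alikes from the thing itself.
- silhouettes(thing, camera): "mask" (480x640 bool, what is visible of it) and "extent" ([centre column, centre row, width, height] in pixels, round what is visible of it).
The state is a dict: "clock": time; "joints": joint angles; "qvel": joint speeds; "tau": joint torques, N m; "tcp_pos": TCP position; "orientation": TCP orientation; "contact_force": force on the tool from outside, world axes, zero at the start; "moment": the same for the moment, N m; "grip_width": finger opening in m; "gripper_force": force on a finger pad.
Only numpy, scipy, OpenCV 4.12 (cv2) and the standard library are available. Lean on these libraries where they do the work, as an engineer would, in place of code of your own. Each camera call takes 0.05 s, during which the arm holds its last target. There are 200 camera calls.

### The job

The glaze needs shaking up before it is stored: take the amber glass jar with the green lid, hold it upright and press it down on the middle of the touch mixer's round rubber pad until the pad is fully down against its stop, and keep it down for two seconds; press firmly but do not force it, it is glass. Then stand the jar upright in the open compartment of the white storage box and slide the blue cover fully shut over it. Leave the other things on the bench where they are.

Things in the scene. Friction and masses are not known exactly. Their poses are not given: they have to be found in the camera images.
- jar: Amber glass jar with a green lid, a plain upright cylinder 40 mm in diameter and 50 mm tall (lid included), about 90 g; pressing it with over 45 N may break it. Origin: centre of its underside; z up. Two other jars differ only in lid colour.
- mixer: Grey touch mixer, fixed, 130 x 120 mm, 70 mm tall; origin: centre of its underside, z up, dial on its -x face. Above the origin an aluminium collar (48 mm diameter) carries a flat black rubber pad, 62 mm in diameter. The collar is set to a different height each time (it stays put in use): the free pad's top lies 101 to 137 mm above the bench, to be found by touch.
- pad (a joint): Travel of the sprung pad, m: 0 free (up), 0.010 fully down against its stop. The spring resists with about 3 N at first and 10 N fully down.
- box: White storage box, fixed, 200 mm (its x) x 154 mm (its y), 60 mm tall, plus rails 5 mm wide and 5 mm higher along its two long sides; origin at the centre of its underside, z up. Its -x half is the open compartment: inside 95 mm (x, from -95 to 0 mm) x 144 mm (y), inner floor 5 mm above the bench, walls 5 mm. Its +x half is closed.
- bay (a point): Centre of the compartment's inner floor, 50 mm to the -x of the box's origin and 5 mm up; axes as the box's.
- cover (a joint): Slide of the blue flat cover (100 x 142 mm, 4 mm thick, its top 64.5 mm above the bench) along the box's x, m: 0 shut over the compartment, up to 0.098 open, lying on the closed half. Shutting it moves it towards the box's -x. It needs about 2 N.
- tab (a point): Middle of the top edge of the upright tab in the middle of the cover: a plate 8 mm thick (box x), 60 mm wide (box y), standing 22 mm above the cover, top 86.5 mm above the bench. Moves with the cover; axes as the box's.
- jar_red: Same jar with a red lid; leave it. Origin: centre of its underside.
- jar_white: Same jar with a white lid; leave it. Origin: centre of its underside.
- model: Plaster dental model, 50 x 62 mm, 30 mm tall; leave it. Origin: centre of its underside.
- bowl: Green bowl, 70 mm across, 30 mm tall; leave it. Origin: centre of its underside.
- brush: Brush lying flat, 170 mm long along its x; leave it.
Things that resemble listed ones, but are neither listed nor needed, are in the scene too. What is shaped like the jar but yellow is not meant.

How it is judged:
On the way:
1. the jar, held upright on the middle of the pad, keeps the pad fully down for at least 1.5 s (value of joint pad above 0.0088 m and contact force between jar and mixer above 4 N and horizontal distance between jar and mixer below 0.015 m and angle between jar's own z axis and vertical below 0.15 rad), for 1.5 s.
At the end, for the whole second after the job is handed in: The green-lidded jar stands upright (within 0.1 rad) and at rest on the floor of the box's compartment, the cover is shut to within 4 mm, and the mixer's pad is free again (within 2 mm of the top) (x of jar in the frame of box between -0.095 and 0 m and y of jar in the frame of box between -0.072 and 0.072 m and z of jar in the frame of box below 0.009 m and angle between jar's own z axis and vertical below 0.1 rad and linear speed of jar below 0.02 m/s and value of joint cover below 0.004 m and value of joint pad below 0.002 m); the robot touches nothing.
It fails at once if the glass jar is pressed on the mixer with more than 45 N (contact force between jar and mixer above 45 N).
It fails at once if one of the other things on the bench is moved by more than 20 mm (distance of any of jar_red, jar_white, model, bowl, brush from where it was at the start of the episode above 0.02 m).
It also fails if it takes over 61 s, if anything falls off the work surface, if the arm or the gripper's body presses on something with over 40 N, if the wrist force passes 120 N, or if a joint passes its speed limit or range.

## Working session

There is one attempt and no reset: what is moved stays moved. The work goes in short steps, Python scripts to look and compute and a tool call to move; the robot and the scene stay as the last step left them, time stands still between calls to the robot, and variables do not carry over. Pictures are saved under pics/ and viewed, at most 10 in all, crops included, and the job is handed in when it is done.

Besides the shell and the picture viewer there is one more tool, called by a JSON object that holds its "name" and its "arguments", one argument or row to a line. apply_moves: Moves the arm, as the interface text tells. Its arguments: {"type":"object","properties":{"moves":{"type":"array"},"grip_force":{"type":"number"}},"required":["moves"]}

```bash
ls; mkdir -p pics
python3 - <<'E'
from bench import telemetry, grab_frame, calibration, r
import cv2,numpy as np
o=telemetry.get_obs(); print(o)
print([a for a in dir(r) if a[0]!='_'])
for n in ("side","top"):
    f=grab_frame(n); cv2.imwrite(f"pics/{n}0.png",f); c=calibration(n); print(n,c)
E
```

```text
pics
{'clock': 0.0, 'joints': array([-1.40208241,  0.47779152,  0.02237877,  1.5564787 , -0.01150542,
        1.1092983 , -0.08312325]), 'qvel': array([-0.00218588,  0.00075874, -0.00066768,  0.00067189, -0.00048591,
       -0.00100393, -0.00023289]), 'tau': array([ 2.91954648e-04, -5.96456945e+01,  1.60828941e+00, -2.81185806e+01,
        1.25150554e-02,  9.38710989e-03, -1.94174277e-05]), 'tcp_pos': array([0.18434433, 0.64871037, 0.23032073]), 'orientation': array([-4.33477410e-01, -3.11143608e+00,  2.89674755e-03]), 'contact_force': array([-0.21727547, -0.26787489, -0.1638585 ]), 'moment': array([-0.02685534,  0.04917368,  0.02177386]), 'gripper_force': 0.0, 'grip_width': 0.08517943672663837}
['Unreachable', 'grip_depth']
side {'fx': 495.2760398173199, 'fy': 495.2760398173199, 'cx': 318.6260846133437, 'cy': 245.80205605135436, 'world_from_camera': array([[ 0.99983208,  0.01812357,  0.00271031,  0.59929882],
       [ 0.01121323, -0.72205371,  0.69174613, -0.51565641],
       [ 0.0144939 , -0.69159958, -0.72213569,  0.66455222],
       [ 0.        ,  0.        ,  0.        ,  1.        ]])}
top {'fx': 602.9313659087414, 'fy': 602.9313659087414, 'cx': 318.05718216741417, 'cy': 232.3276766707837, 'world_from_camera': array([[ 2.79178033e-02, -9.96831899e-01,  7.44765815e-02,
         5.36450698e-01],
       [-9.99607265e-01, -2.80213511e-02, -3.45581082e-04,
         2.27948809e-02],
       [ 2.43142069e-03, -7.44376841e-02, -9.97222703e-01,
         1.20651973e+00],
       [ 0.00000000e+00,  0.00000000e+00,  0.00000000e+00,
         1.00000000e+00]])}
```

View pics/top0.png

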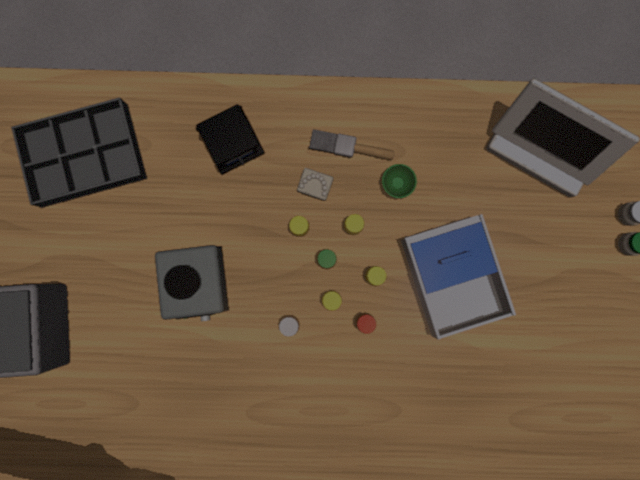

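View pics/side0.png

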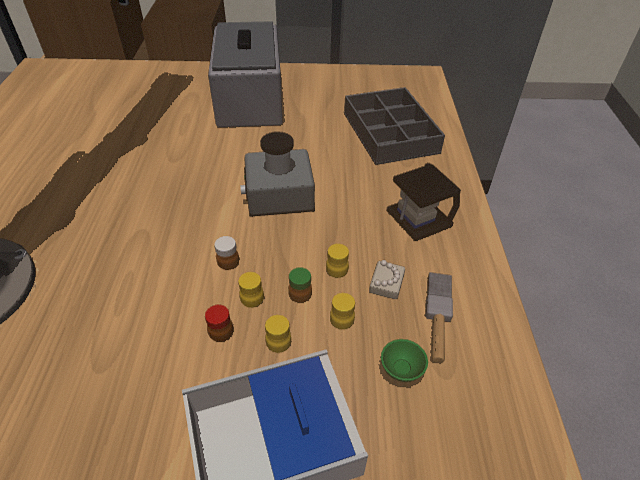

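Candidates for the jar: dark green lid on amber at top (327,259) / side (300,284), and another green-lidded item off at the edge at top (634,243). The yellow cylinders at (299,226), (354,224), (376,276) and (332,300) are decoys. The mixer is at (190,283) and the box at (458,277), with its open half toward the robot. I'll confirm the jar in a crop and measure.

```bash
cat > h.py <<'E'
import numpy as np, cv2
from scipy.spatial.transform import Rotation as R
from scipy.optimize import least_squares
from bench import telemetry, grab_frame, calibration, silhouettes, r
C={n:calibration(n) for n in("side","top")}
def proj(n,P):
    c=C[n];T=np.linalg.inv(c["world_from_camera"]);q=np.atleast_2d(P)@T[:3,:3].T+T[:3,3]
    return np.c_[c["fx"]*q[:,0]/q[:,2]+c["cx"],c["fy"]*q[:,1]/q[:,2]+c["cy"]]
def onz(n,uv,z):
    c=C[n];W=c["world_from_camera"];d=W[:3,:3]@[(uv[0]-c["cx"])/c["fx"],(uv[1]-c["cy"])/c["fy"],1];o=W[:3,3]
    return o+d*(z-o[2])/d[2]
def to(goal,yaw=None):
    """tool-frame shift (m) to reach goal TCP, and turn units about tool z for tool-y world yaw (deg); shift given after the turn"""
    o=telemetry.get_obs();M=R.from_rotvec(o["orientation"]);A=M.as_matrix();t=0
    if yaw is not None:
        cur=np.degrees(np.arctan2(A[1,1],A[0,1]));d=(yaw-cur+90)%180-90;t=-d/6
        M=R.from_euler('z',d,degrees=True)*M
    return "turn units",round(t,2),"shift",M.inv().apply(np.array(goal)-o["tcp_pos"]).round(4),"tcp",o["tcp_pos"].round(4),"F",o["contact_force"].round(1),"w",round(o["grip_width"],4),"t",o["clock"]
E
python3 - <<'E'
from h import *
F={n:grab_frame(n) for n in C}
a=F["top"][200:360,260:400];b=F["top"][190:270,590:640]; s=F["side"][230:350,200:360]
k=lambda i:cv2.resize(i,(390,390*i.shape[0]//i.shape[1]),interpolation=cv2.INTER_CUBIC)
L=np.zeros((450,790,3),np.uint8);x=k(a);L[:x.shape[0],:390]=x;x=k(s);L[:x.shape[0],400:790]=x
x=cv2.resize(b,(90,144));L[300:444,400:490]=x
cv2.imwrite("pics/crop.png",L)
for th in("jar","pad","mixer","box","cover","tab"):
    for n in C:
        for d in silhouettes(th,n)[:8 if th=="jar" else 2]:
            m=d["mask"];cy,cx=np.nonzero(m);print(th,n,round(d["p"],2),np.round(d["extent"],1),"cent",cx.mean().round(1),cy.mean().round(1),m.sum())
            np.save(f"m_{th}_{n}.npy",m) if d is silhouettes else None
E
```

```text
jar side 0.92 [248.9 289.1  29.9  35.1] cent 250.3 289.4 711
jar side 0.84 [279.7 335.3  29.2  38.4] cent 277.3 332.8 827
jar side 0.76 [342.3 313.1  22.6  37.4] cent 342.2 310.8 778
jar side 0.68 [337.9 260.4  23.9  34.9] cent 337.2 259.9 685
jar top 0.87 [356.  223.7  19.3  18.8] cent 354.2 224.4 329
jar top 0.81 [330.6 300.8  22.4  17.4] cent 331.5 300.4 300
jar top 0.72 [376.5 276.   21.7  19.4] cent 375.7 275.6 340
jar top 0.69 [325.  259.4  25.3  21.8] cent 326.9 258.6 282
jar top 0.65 [300.9 227.4  24.   23.3] cent 299.4 226.1 340
jar top 0.58 [456.6 278.5 116.3 122.4] cent 457.9 276.9 9006
pad side 0.76 [276.4 144.1  35.1  24.2] cent 276.9 142.6 603
pad top 0.62 [181.7 284.   36.   31. ] cent 181.4 281.9 1014
mixer side 0.85 [276.2 174.9  71.7  87.4] cent 278.0 177.4 4798
mixer top 0.86 [191.6 280.3  78.3  78.2] cent 191.6 282.4 4736
box top 0.82 [456.8 277.4 115.5 121.2] cent 458.0 276.9 9136
cover side 0.92 [300.6 419.4 105.5 121.2] cent 299.2 418.2 8388
cover side 0.57 [275.8 413.9 186.8 131.1] cent 274.4 424.6 18267
cover top 0.63 [454.8 258.   82.8  73. ] cent 453.8 257.6 3917
tab side 0.83 [301.9 418.6 102.5 121.9] cent 299.2 417.9 8416
tab top 0.73 [455.8 257.3  86.7  72.2] cent 454.2 257.6 4045
```

View pics/crop.png

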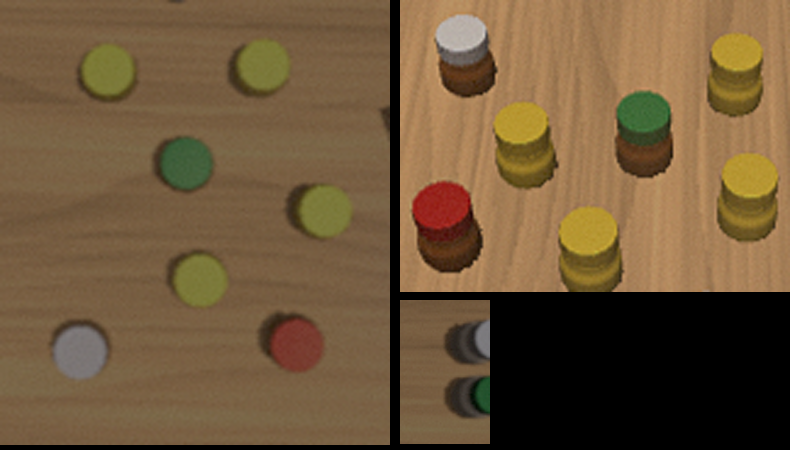

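The crop confirms it: the amber-bodied, green-lidded jar is the middle one (top 327,259; side 300,284). The one at the edge (634,243) has a grey body. Next are the precise fits.

```bash
python3 - <<'E'
from h import *
T=cv2.imread("pics/top0.png").astype(int);S=cv2.imread("pics/side0.png").astype(int)
def green(I,c,rr=18):
    m=(I[...,1]>I[...,2]*1.25)&(I[...,1]>I[...,0]*1.15);y,x=np.nonzero(m);k=np.hypot(x-c[0],y-c[1])<rr
    return x[k].mean(),y[k].mean(),k.sum(),x[k].min(),x[k].max(),y[k].min(),y[k].max()
g=green(T,(327,259));print("jar top",g,onz("top",g[:2],.05))
g=green(S,(300,280));print("jar side",g); print("side lid top-face",onz("side",(g[0],g[5]+7),.05))
for c in[(299.4,226.1),(354.2,224.4),(375.7,275.6),(331.5,300.4),(289,326),(366,323)]:print("nb",onz("top",c,.048)[:2].round(3))
# pad: top face ellipse. top centroid + side extents
pm=silhouettes("pad","top");grab=None
E
python3 - <<'E'
from h import *
for n in C: grab_frame(n)
a=silhouettes("pad","top")[0]["mask"];b=silhouettes("pad","side")[0]["mask"];bx=silhouettes("box","top")[0]["mask"]
T=cv2.imread("pics/top0.png").astype(int)
th=np.linspace(0,2*np.pi,60)
def hull(n,pts):
    m=np.zeros((480,640),np.uint8);h=cv2.convexHull(proj(n,pts).astype(np.float32))
    cv2.fillConvexPoly(m,np.round(h*16).astype(np.int32),255,cv2.LINE_AA,4);return m/255.
def disc(c,z,rad,t):
    return np.r_[[(c[0]+rad*np.cos(q),c[1]+rad*np.sin(q),zz) for q in th for zz in(z,z-t)]]
from scipy.optimize import minimize
def dark(n,m):
    I=cv2.imread(f"pics/{n}0.png").max(2);k=cv2.dilate(m.astype(np.uint8),np.ones((7,7)))>0;return (k&(I<60)).astype(float)
A,B=dark("top",a),dark("side",b);print("dark px",A.sum(),a.sum(),B.sum(),b.sum())
for X,Y,l in((a,b,"net"),(A,B,"dark")):
    f=lambda p:sum(((hull(n,disc(p[:2],p[2],.031,abs(p[3])))-m)**2).sum() for n,m in(("top",X),("side",Y)))
    s=min((minimize(f,[*onz("top",(181.4,282),z)[:2],z,.008],method="Nelder-Mead",options=dict(initial_simplex=None,xatol=1e-4,fatol=.1)) for z in(.105,.12,.135)),key=lambda s:s.fun);print("pad",l,s.x.round(4),s.fun)
# box
def boxp(p):
    c,s=np.cos(p[2]),np.sin(p[2]);P=[(x,y,z) for x in(-.1,.1) for y in(-.077,.077) for z in(0,.065)]
    return np.array([(p[0]+c*x-s*y,p[1]+s*x+c*y,z) for x,y,z in P])
f=lambda p:((hull("top",boxp(p))-bx)**2).sum()
c0=onz("top",(458,277),.05)
s=minimize(f,[c0[0],c0[1],.32],method="Nelder-Mead",options=dict(initial_simplex=[[c0[0],c0[1],.32],[c0[0]+.01,c0[1],.32],[c0[0],c0[1]+.01,.32],[c0[0],c0[1],.4]],xatol=1e-4));print("box",s.x.round(4),s.fun)
q=s.x
# cover corners / blue
blue=(T[...,0]>T[...,2]*1.8)&(T[...,0]>60);y,x=np.nonzero(blue);k=(abs(x-454)<60)&(abs(y-258)<60);w=onz("top",(x[k].mean(),y[k].mean()),.066)
d=w[:2]-q[:2];cc,ss=np.cos(q[2]),np.sin(q[2]);print("cover cen in box",cc*d[0]+ss*d[1],-ss*d[0]+cc*d[1])
rc=cv2.minAreaRect(np.c_[x[k],y[k]].astype(np.float32));print(rc)
E
```

```text
jar top (np.float64(326.2371541501976), np.float64(258.24505928853756), np.int64(253), np.int64(318), np.int64(335), np.int64(250), np.int64(267)) [0.57345174 0.00532462 0.05      ]
jar side (np.float64(299.4503311258278), np.float64(276.20529801324506), np.int64(302), np.int64(289), np.int64(310), np.int64(268), np.int64(288))
side lid top-face [0.57118034 0.00654918 0.05      ]
nb [0.634 0.059]
nb [ 0.64  -0.047]
nb [ 0.543 -0.09 ]
nb [ 0.493 -0.007]
nb [0.443 0.073]
nb [ 0.452 -0.074]Traceback (most recent call last):
  File "<stdin>", line 3, in <module>
IndexError: list index out of range
```

Run:
```python
from h import *
from scipy.optimize import minimize
def get(t,n):
    for _ in range(4):
        grab_frame(n);l=silhouettes(t,n)
        if l and l[0]["p"]>.5:return l[0]["mask"]
    print("miss",t,n)
T=cv2.imread("pics/top0.png").astype(int)
th=np.linspace(0,2*np.pi,60)
def hull(n,pts):
    m=np.zeros((480,640),np.uint8);h=cv2.convexHull(proj(n,pts).astype(np.float32))
    cv2.fillConvexPoly(m,np.round(h*16).astype(np.int32),255,cv2.LINE_AA,4);return m/255.
disc=lambda c,z,t:np.array([(c[0]+.031*np.cos(q),c[1]+.031*np.sin(q),zz) for q in th for zz in(z,z-t)])
def dark(n,c):
    I=cv2.imread(f"pics/{n}0.png").max(2);_,L=cv2.connectedComponents((I<60).astype(np.uint8));return (L==L[c[1],c[0]]).astype(float)
A,B=dark("top",(182,282)),dark("side",(277,143));print("dark px",A.sum(),B.sum())
f=lambda p:sum(((hull(n,disc(p[:2],p[2],abs(p[3])))-m)**2).sum() for n,m in(("top",A),("side",B)))
s=min((minimize(f,[*onz("top",(181.4,282),z)[:2],z,.008],method="Nelder-Mead") for z in(.105,.12,.135)),key=lambda s:s.fun);print("pad",s.x.round(4),s.fun)
bx=get("box","top")
def boxp(p):
    c,s=np.cos(p[2]),np.sin(p[2]);P=[(x,y,z) for x in(-.1,.1) for y in(-.077,.077) for z in(0,.063)]
    return np.array([(p[0]+c*x-s*y,p[1]+s*x+c*y,z) for x,y,z in P])
f=lambda p:((hull("top",boxp(p))-bx)**2).sum()
c0=onz("top",(458,277),.05);i=np.array([c0[0],c0[1],.32])
s=minimize(f,i,method="Nelder-Mead",options=dict(initial_simplex=[i,i+[.01,0,0],i+[0,.01,0],i+[0,0,.08]],xatol=1e-4));print("box",s.x.round(4),s.fun)
q=s.x
blue=((T[...,0]>T[...,2]*1.5)&(T[...,0]>50)).astype(np.uint8);_,L=cv2.connectedComponents(blue);y,x=np.nonzero(L==L[262,440]);print(len(x))
box=cv2.boxPoints(cv2.minAreaRect(np.c_[x,y].astype(np.float32)))
w=np.array([onz("top",p,.0645)[:2] for p in box]);print(w.round(4),w.mean(0))
d=w-q[:2];c,s=np.cos(q[2]),np.sin(q[2]);print("in box",np.c_[c*d[:,0]+s*d[:,1],-s*d[:,0]+c*d[:,1]].round(4))
R0=np.array([[c,-s],[s,c]])
for l,p in(("bay",(-.05,0)),("tab",(.048,0))):print(l,q[:2]+R0@p)
print(to([.572,.006,.15],107))
```

```text
dark px 1034.0 597.0
pad [0.5212 0.2625 0.1296 0.0041] 67.00444444444445
box [ 0.5475 -0.2486  0.3411] 167.69131872356786
303389
[[ 1.0591  0.656 ]
 [ 1.0954 -0.5931]
 [ 0.1821 -0.5824]
 [ 0.1501  0.5949]] [0.62169346 0.01887118]
in box [[ 0.7848  0.6813]
 [ 0.4011 -0.508 ]
 [-0.456  -0.1924]
 [-0.0923  0.9278]]
bay [ 0.50036532 -0.26528252]
tab [ 0.59271894 -0.23249824]
('turn units', np.float64(-5.48), 'shift', array([-0.1825, -0.7285,  0.0813]), 'tcp', array([0.1844, 0.6493, 0.2313]), 'F', array([-0.7,  0.2, -0.4]), 'w', 0.0856, 't', 1.15)
```

{"name": "apply_moves", "arguments": {
  "moves": [
    [0,0,-0.913,0,0,-0.005,0.5],
    [0,0,-0.913,0,0,-0.005,0.5],
    [0,0,-0.913,0,0,-0.005,0.5],
    [0,0,-0.913,0,0,-0.005,0.5],
    [0,0,-0.913,0,0,-0.005,0.5],
    [0,0,-0.913,0,0,-0.005,0.5],
    [0,0,0,-0.0083,-0.0331,0,0.5],
    [0,0,0,-0.0083,-0.0331,0,0.5]
  ],
  "grip_force": 60
}}

```text
clock: 1.82
tcp_pos: [0.2182, 0.5916, 0.2613]
orientation: [0.471, -3.105, -0.002]
contact_force: [0.9, 0.3, 0.4]
grip_width: 0.0641
gripper_force: 0.0
```

{"name": "apply_moves", "arguments": {
  "moves": [
    [0,0,0,-0.0083,-0.0331,0,0.5],
    [0,0,0,-0.0083,-0.0331,0,0.5],
    [0,0,0,-0.0083,-0.0331,0,0.5],
    [0,0,0,-0.0083,-0.0331,0,0.5],
    [0,0,0,-0.0083,-0.0331,0,0.5],
    [0,0,0,-0.0083,-0.0331,0,0.5],
    [0,0,0,-0.0083,-0.0331,0,0.5],
    [0,0,0,-0.0083,-0.0331,0,0.5]
  ]
}}

```text
clock: 2.48
tcp_pos: [0.3613, 0.3556, 0.2616]
orientation: [-0.464, 3.107, 0.001]
contact_force: [1.1, -0.1, -0.1]
grip_width: 0.0643
gripper_force: 0.0
```

{"name": "apply_moves", "arguments": {
  "moves": [
    [0,0,0,-0.0083,-0.0331,0,0.5],
    [0,0,0,-0.0083,-0.0331,0,0.5],
    [0,0,0,-0.0083,-0.0331,0,0.5],
    [0,0,0,-0.0083,-0.0331,0,0.5],
    [0,0,0,-0.0083,-0.0331,0.012,0.5],
    [0,0,0,-0.0083,-0.0331,0.012,0.5],
    [0,0,0,-0.0083,-0.0331,0.012,0.5],
    [0,0,0,-0.0083,-0.0331,0.012,0.5]
  ]
}}

```text
clock: 3.15
tcp_pos: [0.5023, 0.1218, 0.2132]
orientation: [-0.465, 3.106, 0.001]
contact_force: [-0.7, 0.6, -0.3]
grip_width: 0.0641
gripper_force: 0.0
```

{"name": "apply_moves", "arguments": {
  "moves": [
    [0,0,0,-0.0083,-0.0331,0.016,0.5],
    [0,0,0,-0.0083,-0.0331,0.016,0.5],
    [0,0,0,-0.0083,-0.0331,0.016,0.5],
    [0,0,0,-0.0083,-0.0331,0.016,0.5],
    [0,0,0,0,0,0,0.5],
    [0,0,0,0,0,0,0.5],
    [0,0,0,0,0,0,0.5],
    [0,0,0,0,0,0,0.5]
  ]
}}

```text
clock: 3.82
tcp_pos: [0.572, 0.008, 0.1498]
orientation: [-0.468, 3.106, 0.001]
contact_force: [0.1, 0.2, -0.9]
grip_width: 0.0641
gripper_force: 0.0
```

Run:
```python
from h import *
print(to([.572,.006,.012],107)); print(R.from_rotvec(telemetry.get_obs()["orientation"]).as_matrix().round(3))
T=cv2.imread("pics/top0.png").astype(int)
m=((T[...,0]>T[...,2]*1.5)&(T[...,0]>40));print(T[250,425],T[285,470],T[300,460])
m[:200]=0;m[310:]=0;m[:,:400]=0;m[:,520:]=0;y,x=np.nonzero(m);print(len(x))
rc=cv2.minAreaRect(np.c_[x,y].astype(np.float32));w=np.array([onz("top",p,.0645)[:2] for p in cv2.boxPoints(rc)]);print(rc,w.round(4))
q=[.5475,-.2486];c,s=np.cos(.3411),np.sin(.3411);d=w-q;print(np.c_[c*d[:,0]+s*d[:,1],-s*d[:,0]+c*d[:,1]].round(4))
```

```text
('turn units', np.float64(0.02), 'shift', array([ 0.0007, -0.002 ,  0.1378]), 'tcp', array([0.572 , 0.008 , 0.1498]), 'F', array([ 0.1,  0.2, -0.9]), 'w', 0.0641, 't', 3.8167)
[[-0.956 -0.294  0.001]
 [-0.294  0.956  0.001]
 [-0.001  0.001 -1.   ]]
[110  74  59] [123 120 122] [125 121 122]
3811
((453.7928771972656, 257.443603515625), (52.363861083984375, 74.36326599121094), 72.75853729248047) [[ 0.6055 -0.1536]
 [ 0.6513 -0.288 ]
 [ 0.5571 -0.3181]
 [ 0.5119 -0.1844]]
[[ 0.0864  0.0701]
 [ 0.0846 -0.0719]
 [-0.0142 -0.0688]
 [-0.0121  0.0724]]
```

{"name": "apply_moves", "arguments": {
  "moves": [
    [0,0,0,0.0007,-0.002,0.025,0.5],
    [0,0,0,0,0,0.025,0.5],
    [0,0,0,0,0,0.025,0.5],
    [0,0,0,0,0,0.025,0.5],
    [0,0,0,0,0,0.023,0.5],
    [0,0,0,0,0,0.014,0.5],
    [0,0,0,0,0,0,0.5],
    [0,0,0,0,0,0,-1]
  ]
}}

```text
clock: 4.48
tcp_pos: [0.5717, 0.0056, 0.0126]
orientation: [0.467, -3.106, -0.001]
contact_force: [-0.2, -0.2, 1.1]
grip_width: 0.0536
gripper_force: 0.0
```

{"name": "apply_moves", "arguments": {
  "moves": [
    [0,0,0,0,0,0,-1],
    [0,0,0,0,0,0,-1],
    [0,0,0,0,0,0,-1],
    [0,0,0,0,0,0,-1],
    [0,0,0,0,0,0,-1],
    [0,0,0,0,0,0,-1],
    [0,0,0,0,0,0,-1],
    [0,0,0,0,0,0,-1]
  ]
}}

```text
clock: 5.15
tcp_pos: [0.573, 0.0052, 0.0143]
orientation: [-0.465, 3.104, 0.001]
contact_force: [-3.4, 1.4, 6.4]
grip_width: 0.0366
gripper_force: 59.8
```

Run:
```python
from h import *
print(to([.572,.006,.012],107))
I=grab_frame("side")
cv2.imwrite("pics/grasp.png",cv2.resize(I[180:360,200:440],(720,540),interpolation=cv2.INTER_CUBIC))
q=np.array([.5475,-.2486]);c,s=np.cos(.3411),np.sin(.3411)
for p,z in(((437,336),.062),((513,313),.062),((405,240),.062),((483,217),.062)):
    d=onz("top",p,z)[:2]-q;print(c*d[0]+s*d[1],-s*d[0]+c*d[1])
T=cv2.imread("pics/top0.png");cv2.imwrite("pics/box.png",cv2.resize(T[200:350,390:530],(560,600),interpolation=cv2.INTER_CUBIC))
```

```text
('turn units', np.float64(0.01), 'shift', array([0.0007, 0.0011, 0.0023]), 'tcp', array([0.573 , 0.0052, 0.0143]), 'F', array([-3.4,  1.4,  6.4]), 'w', 0.0366, 't', 5.15)
-0.09403999523914557 0.07792664916737879
-0.09758896113990129 -0.07233935237545686
0.09594195200705936 0.07763148869679021
0.09177623838428403 -0.07804038026482515
```

View pics/grasp.png

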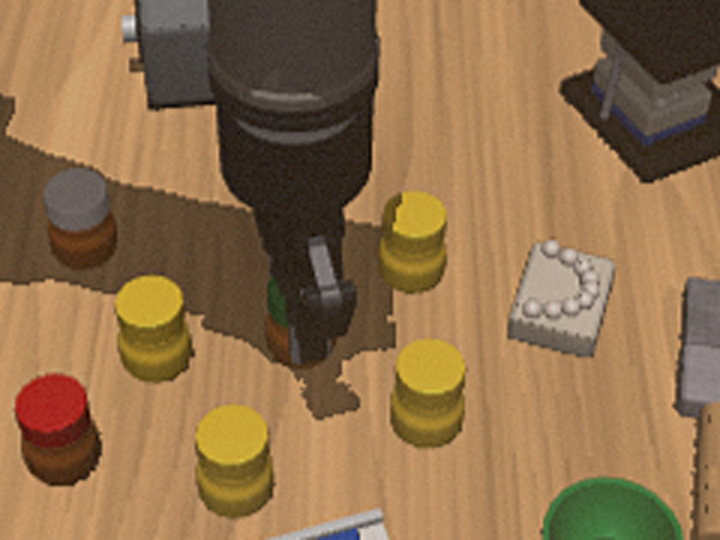

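View pics/box.png

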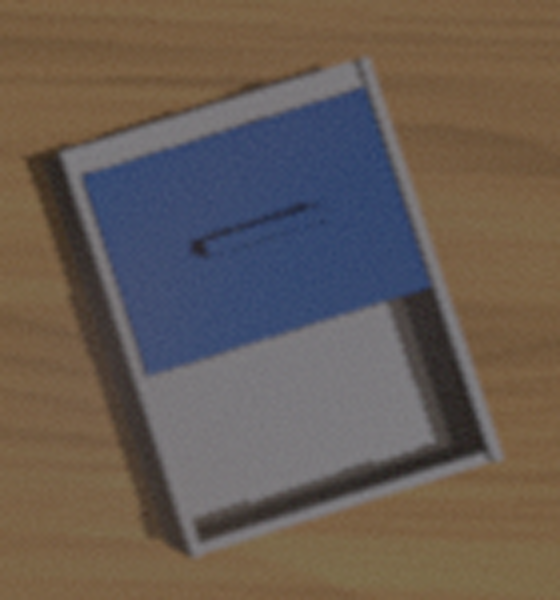

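The jar is between the fingers and its neighbours are undisturbed. The box crop shows the cover partly open, leaving box x from about −95 to −13 mm clear. Next I lift and carry the jar to the pad.

{"name": "apply_moves", "arguments": {
  "moves": [
    [0,0,0,0,0,-0.02,-1],
    [0,0,0,0,0,-0.035,-1],
    [0,0,0,0,0,-0.035,-1],
    [0,0,0,0,0,-0.035,-1],
    [0,0,0,0,0,-0.035,-1],
    [0,0,0,0,0,-0.01,-1],
    [0,0,0,-0.002,0.02,0,-1],
    [0,0,0,-0.002,0.02,0,-1]
  ],
  "grip_force": 80
}}

```text
clock: 5.87
tcp_pos: [0.5651, 0.0429, 0.1847]
orientation: [-0.459, 3.103, 0.0]
contact_force: [-0.6, 1.0, -1.2]
grip_width: 0.0355
gripper_force: 80.0
```

{"name": "apply_moves", "arguments": {
  "moves": [
    [0,0,0,-0.003,0.03,0,-1],
    [0,0,0,-0.003,0.03,0,-1],
    [0,0,0,-0.003,0.03,0,-1],
    [0,0,0,-0.003,0.03,0,-1],
    [0,0,0,-0.003,0.03,0,-1],
    [0,0,0,-0.003,0.03,0,-1],
    [0,0,0,-0.003,0.03,0,-1],
    [0,0,0,-0.001,0.011,0,-1]
  ]
}}

```text
clock: 6.53
tcp_pos: [0.5187, 0.2672, 0.1829]
orientation: [-0.474, 3.105, 0.005]
contact_force: [0.4, 1.0, -0.2]
grip_width: 0.0357
gripper_force: 80.0
```

Run:
```python
from h import *
print(to([.5212,.2625,.150])); o=telemetry.get_obs();print(o["gripper_force"])
I=grab_frame("side");cv2.imwrite("pics/over.png",cv2.resize(I[60:240,180:380],(666,600),interpolation=cv2.INTER_CUBIC))
print(to([.5212,.2625,.150]))
```

```text
('turn units', 0, 'shift', array([-0.0009, -0.0053,  0.0329]), 'tcp', array([0.5187, 0.2672, 0.1829]), 'F', array([ 0.4,  1. , -0.2]), 'w', 0.0357, 't', 6.5333)
80.04319027997553
('turn units', 0, 'shift', array([-0.0009, -0.0059,  0.0327]), 'tcp', array([0.5186, 0.2677, 0.1828]), 'F', array([ 0.4,  2.7, -0.3]), 'w', 0.0356, 't', 6.5833)
```

View pics/over.png

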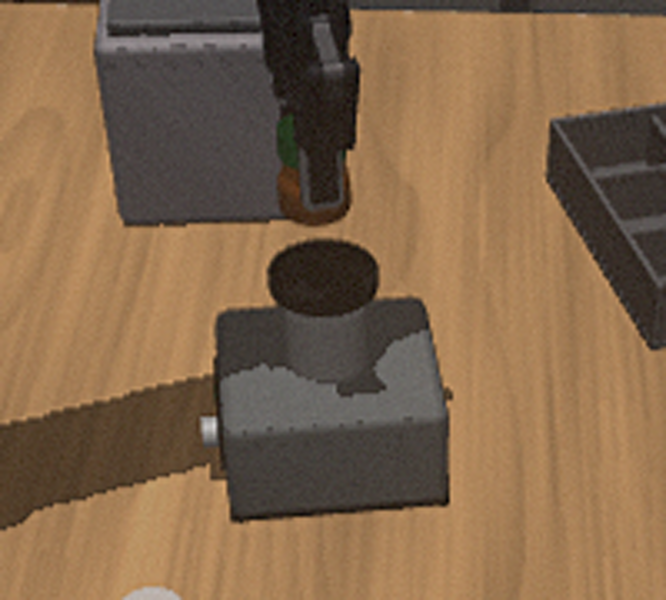

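The jar is held upright over the pad. Now I'll descend and feel for contact.

{"name": "apply_moves", "arguments": {
  "moves": [
    [0,0,0,-0.0008,-0.0055,0.007,-1],
    [0,0,0,0,0,0.007,-1],
    [0,0,0,0,0,0.007,-1],
    [0,0,0,0,0,0.006,-1],
    [0,0,0,0,0,0.002,-1],
    [0,0,0,0,0,0,-1],
    [0,0,0,0,0,0,-1],
    [0,0,0,0,0,0,-1]
  ]
}}

```text
clock: 7.25
tcp_pos: [0.5232, 0.2564, 0.1536]
orientation: [-0.464, 3.107, 0.0]
contact_force: [-0.3, 0.4, -0.2]
grip_width: 0.0358
gripper_force: 80.1
```

{"name": "apply_moves", "arguments": {
  "moves": [
    [0,0,0,0,0,0.001,-1],
    [0,0,0,0,0,0.001,-1],
    [0,0,0,0,0,0.001,-1],
    [0,0,0,0,0,0.001,-1],
    [0,0,0,0,0,0.001,-1],
    [0,0,0,0,0,0.001,-1],
    [0,0,0,0,0,0,-1],
    [0,0,0,0,0,0,-1]
  ]
}}

```text
clock: 7.92
tcp_pos: [0.5228, 0.2564, 0.1472]
orientation: [0.465, -3.107, 0.0]
contact_force: [-0.9, 0.7, -0.6]
grip_width: 0.0359
gripper_force: 80.1
```

{"name": "apply_moves", "arguments": {
  "moves": [
    [0,0,0,0,0,0.001,-1],
    [0,0,0,0,0,0.001,-1],
    [0,0,0,0,0,0.001,-1],
    [0,0,0,0,0,0.001,-1],
    [0,0,0,0,0,0.001,-1],
    [0,0,0,0,0,0.001,-1],
    [0,0,0,0,0,0,-1],
    [0,0,0,0,0,0,-1]
  ]
}}

```text
clock: 8.58
tcp_pos: [0.523, 0.2565, 0.1415]
orientation: [-0.464, 3.107, 0.0]
contact_force: [-2.1, 0.2, 4.4]
grip_width: 0.0356
gripper_force: 80.6
```

{"name": "apply_moves", "arguments": {
  "moves": [
    [0,0,0,0,0,-0.007,-1],
    [0,0,0,0,0.003,0,-1],
    [0,0,0,0,0.003,0,-1],
    [0,0,0,0,0,0.002,-1],
    [0,0,0,0,0,0.002,-1],
    [0,0,0,0,0,0.003,-1],
    [0,0,0,0,0,0.002,-1],
    [0,0,0,0,0,0,-1]
  ]
}}

```text
clock: 9.25
tcp_pos: [0.5208, 0.2629, 0.1392]
orientation: [0.465, -3.107, -0.001]
contact_force: [-2.5, 1.3, 6.3]
grip_width: 0.0355
gripper_force: 80.8
```

{"name": "apply_moves", "arguments": {
  "moves": [
    [0,0,0,0,0,0.001,-1],
    [0,0,0,0,0,0.001,-1],
    [0,0,0,0,0,0.001,-1],
    [0,0,0,0,0,0.001,-1],
    [0,0,0,0,0,0,-1],
    [0,0,0,0,0,0,-1],
    [0,0,0,0,0,0,-1],
    [0,0,0,0,0,0,-1]
  ]
}}

```text
clock: 9.92
tcp_pos: [0.5208, 0.2629, 0.1359]
orientation: [0.465, -3.107, -0.002]
contact_force: [-4.8, 0.8, 10.1]
grip_width: 0.0355
gripper_force: 81.1
```

{"name": "apply_moves", "arguments": {
  "moves": [
    [0,0,0,0,0,0.001,-1],
    [0,0,0,0,0,0.001,-1],
    [0,0,0,0,0,0,-1],
    [0,0,0,0,0,0,-1],
    [0,0,0,0,0,0,-1],
    [0,0,0,0,0,0,-1],
    [0,0,0,0,0,0,-1],
    [0,0,0,0,0,0,-1]
  ]
}}

```text
clock: 10.58
tcp_pos: [0.5209, 0.263, 0.1351]
orientation: [0.465, -3.107, -0.002]
contact_force: [-7.1, -0.9, 17.9]
grip_width: 0.0356
gripper_force: 82.2
```

Against the stop (TCP no longer follows the command, force is rising). I'll add slightly more and hold.

{"name": "apply_moves", "arguments": {
  "moves": [
    [0,0,0,0,0,0.0007,-1],
    [0,0,0,0,0,0,-1],
    [0,0,0,0,0,0,-1],
    [0,0,0,0,0,0,-1],
    [0,0,0,0,0,0,-1],
    [0,0,0,0,0,0,-1],
    [0,0,0,0,0,0,-1],
    [0,0,0,0,0,0,-1]
  ]
}}

```text
clock: 11.25
tcp_pos: [0.5209, 0.263, 0.135]
orientation: [-0.465, 3.107, 0.003]
contact_force: [-8.8, -1.5, 24.4]
grip_width: 0.0355
gripper_force: 82.8
```

{"name": "apply_moves", "arguments": {
  "moves": [
    [0,0,0,0,0,0,-1],
    [0,0,0,0,0,0,-1],
    [0,0,0,0,0,0,-1],
    [0,0,0,0,0,0,-1],
    [0,0,0,0,0,0,-1],
    [0,0,0,0,0,0,-1],
    [0,0,0,0,0,0,-1],
    [0,0,0,0,0,0,-1]
  ]
}}

```text
clock: 11.92
tcp_pos: [0.5209, 0.2629, 0.135]
orientation: [-0.465, 3.107, 0.003]
contact_force: [-8.5, -2.0, 24.1]
grip_width: 0.0358
gripper_force: 82.8
```

{"name": "apply_moves", "arguments": {
  "moves": [
    [0,0,0,0,0,0,-1],
    [0,0,0,0,0,0,-1],
    [0,0,0,0,0,0,-1],
    [0,0,0,0,0,0,-1],
    [0,0,0,0,0,0,-1],
    [0,0,0,0,0,0,-1],
    [0,0,0,0,0,0,-1],
    [0,0,0,0,0,0,-1]
  ]
}}

```text
clock: 12.58
tcp_pos: [0.5209, 0.263, 0.135]
orientation: [-0.465, 3.107, 0.003]
contact_force: [-9.3, -1.9, 23.7]
grip_width: 0.0358
gripper_force: 82.8
```

{"name": "apply_moves", "arguments": {
  "moves": [
    [0,0,0,0,0,0,-1],
    [0,0,0,0,0,0,-1],
    [0,0,0,0,0,0,-1],
    [0,0,0,0,0,0,-1],
    [0,0,0,0,0,0,-1],
    [0,0,0,0,0,0,-1],
    [0,0,0,0,0,0,-1],
    [0,0,0,0,0,0,-1]
  ]
}}

```text
clock: 13.25
tcp_pos: [0.5209, 0.2629, 0.135]
orientation: [-0.465, 3.107, 0.003]
contact_force: [-9.1, -2.3, 24.0]
grip_width: 0.0359
gripper_force: 82.8
```

Run:
```python
from h import *
I=grab_frame("side");cv2.imwrite("pics/press.png",cv2.resize(I[60:240,180:380],(666,600),interpolation=cv2.INTER_CUBIC))
print(to([.5212,.2625,.150]),telemetry.get_obs()["moment"])
```

```text
('turn units', 0, 'shift', array([-0.0001, -0.0005, -0.015 ]), 'tcp', array([0.5209, 0.2629, 0.135 ]), 'F', array([-9.3, -1.1, 23.7]), 'w', 0.0354, 't', 13.3) [-0.35257974  2.09696309  0.09741848]
```

View pics/press.png

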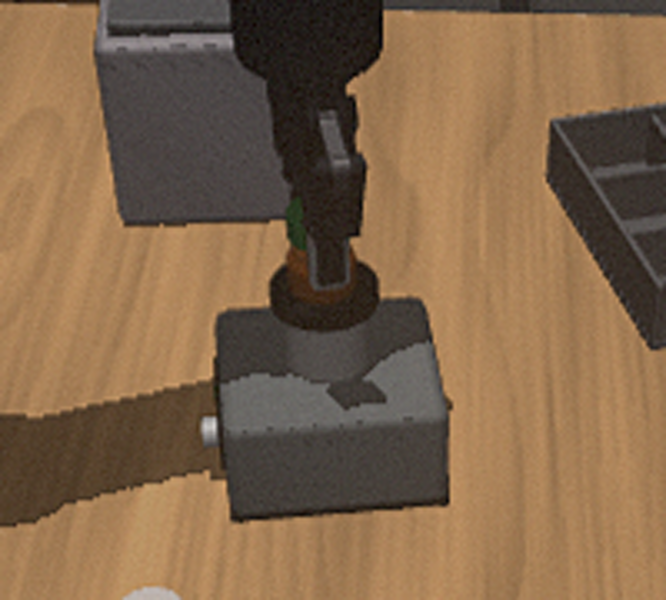

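{"name": "apply_moves", "arguments": {
  "moves": [
    [0,0,0,0,0,-0.004,-1],
    [0,0,0,0,0,-0.008,-1],
    [0,0,0,0,0,-0.015,-1],
    [0,0,-0.42,0,0,-0.015,-1],
    [0,0,0,0,0,-0.005,-1],
    [0,0,0,0.005,-0.012,0,-1],
    [0,0,0,0.01,-0.0245,0,-1],
    [0,0,0,0.01,-0.0245,0,-1]
  ]
}}

```text
clock: 13.97
tcp_pos: [0.5171, 0.195, 0.1783]
orientation: [0.533, -3.094, 0.001]
contact_force: [0.7, 0.2, -1.5]
grip_width: 0.0356
gripper_force: 80.1
```

{"name": "apply_moves", "arguments": {
  "moves": [
    [0,0,0,0.0125,-0.0306,0,-1],
    [0,0,0,0.0125,-0.0306,0,-1],
    [0,0,0,0.0125,-0.0306,0,-1],
    [0,0,0,0.0125,-0.0306,0,-1],
    [0,0,0,0.0125,-0.0306,0,-1],
    [0,0,0,0.0125,-0.0306,0,-1],
    [0,0,0,0.0125,-0.0306,0,-1],
    [0,0,0,0.0125,-0.0306,0,-1]
  ]
}}

```text
clock: 14.63
tcp_pos: [0.5037, -0.0705, 0.1784]
orientation: [0.529, -3.095, 0.0]
contact_force: [0.9, -0.6, -1.1]
grip_width: 0.0356
gripper_force: 80.1
```

{"name": "apply_moves", "arguments": {
  "moves": [
    [0,0,0,0.0125,-0.0306,0,-1],
    [0,0,0,0.0125,-0.0306,0,-1],
    [0,0,0,0.0125,-0.0306,0,-1],
    [0,0,0,0.0125,-0.0306,0,-1],
    [0,0,0,0.0125,-0.0306,0,-1],
    [0,0,0,0.0125,-0.0306,0,-1],
    [0,0,0,0,0,0,-1],
    [0,0,0,0,0,0,-1]
  ]
}}

```text
clock: 15.3
tcp_pos: [0.4938, -0.2689, 0.1784]
orientation: [0.522, -3.096, 0.001]
contact_force: [0.4, 0.5, -0.6]
grip_width: 0.0356
gripper_force: 80.2
```

Run:
```python
from h import *
for _ in range(3): I=grab_frame("side")
cv2.imwrite("pics/overbox.png",cv2.resize(I[280:480,140:400],(780,600),interpolation=cv2.INTER_CUBIC))
print(to([.4957,-.267,.020],109.5))
```

```text
('turn units', np.float64(0.01), 'shift', array([ 0.0006, -0.0024,  0.1587]), 'tcp', array([ 0.4957, -0.2647,  0.1787]), 'F', array([ 0.7,  0.2, -0.9]), 'w', 0.0361, 't', 15.45)
```

View pics/overbox.png

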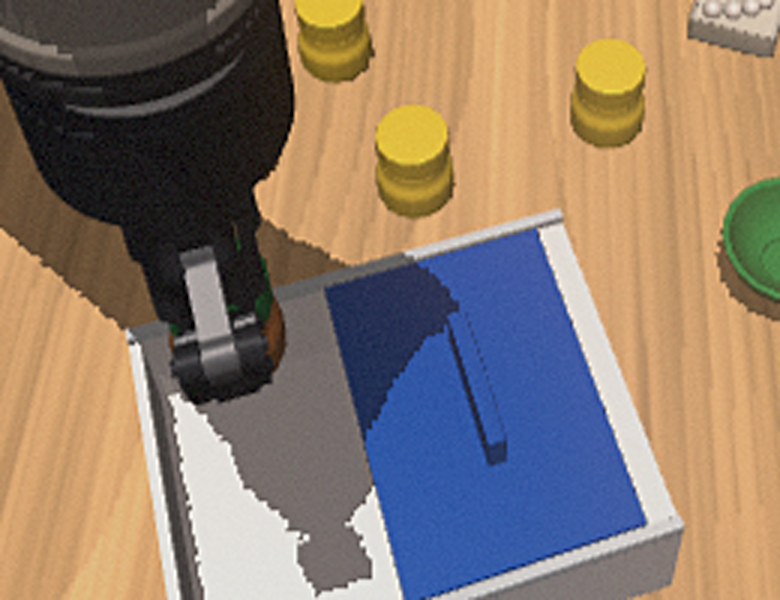

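{"name": "apply_moves", "arguments": {
  "moves": [
    [0,0,0,0,-0.002,0.03,-1],
    [0,0,0,0,0,0.03,-1],
    [0,0,0,0,0,0.03,-1],
    [0,0,0,0,0,0.03,-1],
    [0,0,0,0,0,0.02,-1],
    [0,0,0,0,0,0.013,-1],
    [0,0,0,0,0,0,-1],
    [0,0,0,0,0,0,-1]
  ]
}}

```text
clock: 16.12
tcp_pos: [0.497, -0.2671, 0.0266]
orientation: [0.534, -3.095, -0.001]
contact_force: [0.2, 0.0, -0.3]
grip_width: 0.0357
gripper_force: 80.1
```

{"name": "apply_moves", "arguments": {
  "moves": [
    [0,0,0,0,0,0.001,-1],
    [0,0,0,0,0,0.001,-1],
    [0,0,0,0,0,0.001,-1],
    [0,0,0,0,0,0.001,-1],
    [0,0,0,0,0,0.001,-1],
    [0,0,0,0,0,0.001,-1],
    [0,0,0,0,0,0,-1],
    [0,0,0,0,0,0,-1]
  ]
}}

```text
clock: 16.78
tcp_pos: [0.4968, -0.2678, 0.0205]
orientation: [0.533, -3.096, -0.0]
contact_force: [-0.5, -0.3, -0.6]
grip_width: 0.0356
gripper_force: 80.2
```

{"name": "apply_moves", "arguments": {
  "moves": [
    [0,0,0,0,0,0.0005,-1],
    [0,0,0,0,0,0.0005,-1],
    [0,0,0,0,0,0.0005,-1],
    [0,0,0,0,0,0.0005,-1],
    [0,0,0,0,0,0.0005,-1],
    [0,0,0,0,0,0,-1],
    [0,0,0,0,0,0,-1],
    [0,0,0,0,0,0,-1]
  ]
}}

```text
clock: 17.45
tcp_pos: [0.4969, -0.2679, 0.0194]
orientation: [-0.532, 3.096, 0.001]
contact_force: [-3.6, 3.1, 14.7]
grip_width: 0.0354
gripper_force: 81.8
```

{"name": "apply_moves", "arguments": {
  "moves": [
    [0,0,0,0,0,-0.001,-1],
    [0,0,0,0,0,0,-1],
    [0,0,0,0,0,0,0.4],
    [0,0,0,0,0,0,0.4],
    [0,0,0,0,0,0,0.4],
    [0,0,0,0,0,0,0.4],
    [0,0,0,0,0,0,0.4],
    [0,0,0,0,0,0,0.4]
  ]
}}

```text
clock: 18.12
tcp_pos: [0.4969, -0.2678, 0.019]
orientation: [0.533, -3.096, -0.0]
contact_force: [0.5, -0.3, -0.2]
grip_width: 0.0597
gripper_force: 0.0
```

{"name": "apply_moves", "arguments": {
  "moves": [
    [0,0,0,0,0,-0.005,0.4],
    [0,0,0,0,0,-0.01,0.4],
    [0,0,0,0,0,-0.02,0.4],
    [0,0,0,0,0,-0.03,0.4],
    [0,0,0,0,0,-0.03,0.4],
    [0,0,0,0,0,-0.03,-1],
    [0,0,0,0,0,-0.015,-1],
    [0,0,0,0,0,0,-1]
  ]
}}

```text
clock: 18.78
tcp_pos: [0.4991, -0.2692, 0.164]
orientation: [-0.531, 3.089, -0.006]
contact_force: [-0.4, -0.6, 1.3]
grip_width: 0.0239
gripper_force: 0.0
```

Run:
```python
from h import *
I=grab_frame("side")
cv2.imwrite("pics/placed.png",cv2.resize(I[280:480,140:400],(780,600),interpolation=cv2.INTER_CUBIC))
q=np.array([.5475,-.2486]);c,s=np.cos(.3411),np.sin(.3411)
p=q+np.array([[c,-s],[s,c]])@[.075,0];print(p)
print(to([*p,.12]))
```

```text
[ 0.61817904 -0.22351071]
('turn units', 0, 'shift', array([-0.128 ,  0.0024,  0.0423]), 'tcp', array([ 0.4981, -0.2685,  0.1618]), 'F', array([-0. ,  0.7,  0.7]), 'w', 0.0166, 't', 18.8333)
```

View pics/placed.png

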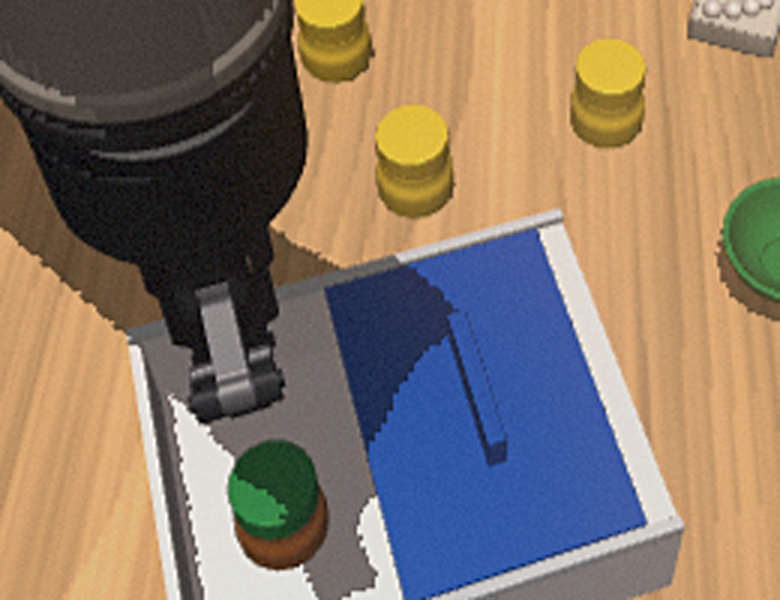

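The jar stands upright in the compartment. Now I'll move behind the tab with the fingers shut.

{"name": "apply_moves", "arguments": {
  "moves": [
    [0,0,0,-0.02,0,0,-1],
    [0,0,0,-0.03,0.002,0,-1],
    [0,0,0,-0.03,0,0,-1],
    [0,0,0,-0.03,0,0,-1],
    [0,0,0,-0.018,0,0,-1],
    [0,0,0,0,0,0.03,-1],
    [0,0,0,0,0,0.02,-1],
    [0,0,0,0,0,0,-1]
  ]
}}

```text
clock: 19.5
tcp_pos: [0.6134, -0.2213, 0.1035]
orientation: [0.533, -3.087, -0.006]
contact_force: [-1.3, 0.8, -1.3]
grip_width: 0.0003
gripper_force: 0.0
```

{"name": "apply_moves", "arguments": {
  "moves": [
    [0,0,0,0,0,0.02,-1],
    [0,0,0,0,0,0.01,-1],
    [0,0,0,0,0,0.005,-1],
    [0,0,0,0,0,0.003,-1],
    [0,0,0,0,0,0,-1],
    [0,0,0,0,0,0,-1],
    [0,0,0,0,0,0,-1],
    [0,0,0,0,0,0,-1]
  ]
}}

```text
clock: 20.17
tcp_pos: [0.6173, -0.2233, 0.0719]
orientation: [-0.532, 3.095, -0.001]
contact_force: [-0.4, 0.3, 0.2]
grip_width: 0.0002
gripper_force: 0.0
```

Run:
```python
from h import *
q=np.array([.5475,-.2486]);c,s=np.cos(.3411),np.sin(.3411)
print(to([*(q+np.array([[c,-s],[s,c]])@[-.025,0]),.072],109.5))
```

```text
('turn units', np.float64(0.0), 'shift', array([ 0.0992, -0.0005, -0.0002]), 'tcp', array([ 0.6173, -0.2233,  0.0719]), 'F', array([-0.4,  0.3,  0.2]), 'w', 0.0002, 't', 20.1667)
```

Push: first 96 mm, then feel for the stop.

{"name": "apply_moves", "arguments": {
  "moves": [
    [0,0,0,0.008,0,0,-1],
    [0,0,0,0.008,0,0,-1],
    [0,0,0,0.008,0,0,-1],
    [0,0,0,0.008,0,0,-1],
    [0,0,0,0.008,0,0,-1],
    [0,0,0,0.008,0,0,-1],
    [0,0,0,0,0,0,-1],
    [0,0,0,0,0,0,-1]
  ]
}}

```text
clock: 20.83
tcp_pos: [0.5707, -0.2399, 0.0712]
orientation: [0.531, -3.096, 0.0]
contact_force: [-0.3, -0.5, -0.1]
grip_width: -0.0
gripper_force: 0.0
```

{"name": "apply_moves", "arguments": {
  "moves": [
    [0,0,0,0.007,0,0,-1],
    [0,0,0,0.007,0,0,-1],
    [0,0,0,0.007,0,0,-1],
    [0,0,0,0.007,0,0,-1],
    [0,0,0,0.007,0,0,-1],
    [0,0,0,0.007,0,0,-1],
    [0,0,0,0.006,0,0,-1],
    [0,0,0,0,0,0,-1]
  ]
}}

```text
clock: 21.5
tcp_pos: [0.5244, -0.2562, 0.071]
orientation: [0.53, -3.095, -0.0]
contact_force: [0.1, -1.1, 0.3]
grip_width: -0.0001
gripper_force: 0.0
```

{"name": "apply_moves", "arguments": {
  "moves": [
    [0,0,0,0.002,0,0,-1],
    [0,0,0,0.002,0,0,-1],
    [0,0,0,0.002,0,0,-1],
    [0,0,0,0.001,0,0,-1],
    [0,0,0,0,0,0,-1],
    [0,0,0,0,0,0,-1],
    [0,0,0,0,0,0,-1],
    [0,0,0,0,0,0,-1]
  ]
}}

```text
clock: 22.17
tcp_pos: [0.5197, -0.2577, 0.0711]
orientation: [0.533, -3.096, 0.0]
contact_force: [0.6, -0.3, -0.2]
grip_width: -0.0001
gripper_force: 0.3
```

Run:
```python
from h import *
I=grab_frame("side")
cv2.imwrite("pics/push.png",cv2.resize(I[280:480,140:400],(780,600),interpolation=cv2.INTER_CUBIC))
```

```text
(no output)
```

View pics/push.png

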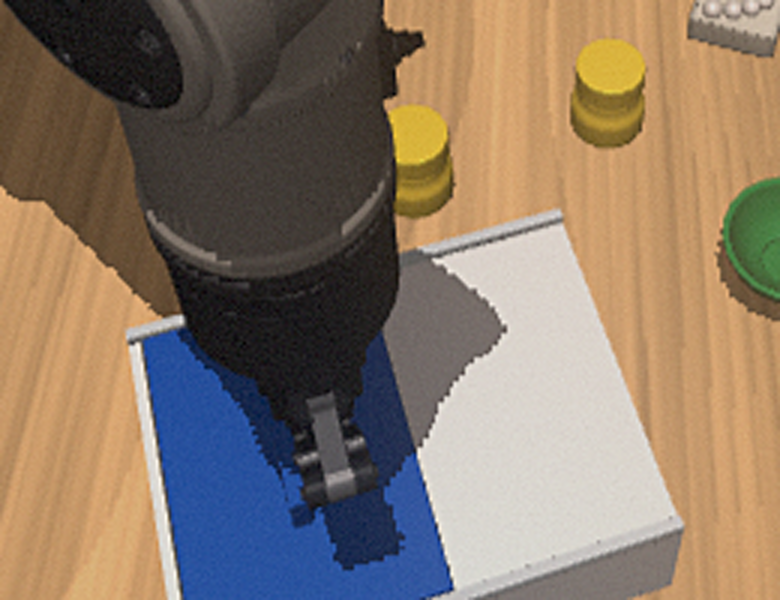

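The cover has followed the fingers and is nearly shut, with its left edge close to the end wall. I'll keep pushing until I feel the stop.

{"name": "apply_moves", "arguments": {
  "moves": [
    [0,0,0,0.001,0,0,-1],
    [0,0,0,0.001,0,0,-1],
    [0,0,0,0.001,0,0,-1],
    [0,0,0,0.001,0,0,-1],
    [0,0,0,0,0,0,-1],
    [0,0,0,0,0,0,-1],
    [0,0,0,0,0,0,-1],
    [0,0,0,0,0,0,-1]
  ]
}}

```text
clock: 22.88
tcp_pos: [0.5158, -0.259, 0.0711]
orientation: [0.533, -3.096, -0.0]
contact_force: [1.1, -1.2, 0.2]
grip_width: -0.0001
gripper_force: 0.4
```

{"name": "apply_moves", "arguments": {
  "moves": [
    [0,0,0,0.001,0,0,-1],
    [0,0,0,0.001,0,0,-1],
    [0,0,0,0.001,0,0,-1],
    [0,0,0,0,0,0,-1],
    [0,0,0,0,0,0,-1],
    [0,0,0,0,0,0,-1],
    [0,0,0,0,0,0,-1],
    [0,0,0,0,0,0,-1]
  ]
}}

```text
clock: 23.55
tcp_pos: [0.5136, -0.2597, 0.0711]
orientation: [-0.533, 3.095, -0.0]
contact_force: [4.8, 1.0, -3.3]
grip_width: 0.0003
gripper_force: 2.3
```

{"name": "apply_moves", "arguments": {
  "moves": [
    [0,0,0,0.001,0,0,-1],
    [0,0,0,0.001,0,0,-1],
    [0,0,0,0,0,0,-1],
    [0,0,0,0,0,0,-1],
    [0,0,0,0,0,0,-1],
    [0,0,0,0,0,0,-1],
    [0,0,0,0,0,0,-1],
    [0,0,0,0,0,0,-1]
  ]
}}

```text
clock: 24.22
tcp_pos: [0.5135, -0.2597, 0.0712]
orientation: [-0.534, 3.092, -0.001]
contact_force: [8.9, 1.2, -6.6]
grip_width: -0.0002
gripper_force: 4.6
```

Hard stop: the cover is shut. Back off, lift clear, and verify numerically.

{"name": "apply_moves", "arguments": {
  "moves": [
    [0,0,0,-0.003,0,0,-1],
    [0,0,0,-0.006,0,0,-1],
    [0,0,0,-0.01,0,0,-1],
    [0,0,0,0,0,-0.02,-1],
    [0,0,0,0,0,-0.03,-1],
    [0,0,0,0,0,-0.03,-1],
    [0,0,0,0,0,-0.03,-1],
    [0,0,0,0,0,0,-1]
  ]
}}

```text
clock: 24.88
tcp_pos: [0.5322, -0.256, 0.1869]
orientation: [-0.53, 3.089, -0.007]
contact_force: [1.5, 0.2, 0.4]
grip_width: 0.0003
gripper_force: 0.0
```

{"name": "apply_moves", "arguments": {
  "moves": [
    [0,0,0,-0.005,0.025,-0.01,-1],
    [0,0,0,-0.005,0.03,-0.01,-1],
    [0,0,0,-0.005,0.03,-0.01,-1],
    [0,0,0,-0.005,0.03,-0.01,-1],
    [0,0,0,-0.005,0.03,-0.01,-1],
    [0,0,0,-0.005,0.03,-0.01,-1],
    [0,0,0,-0.005,0.03,0,-1],
    [0,0,0,0,0,0,-1]
  ]
}}

```text
clock: 25.55
tcp_pos: [0.4931, -0.0428, 0.2412]
orientation: [0.545, -3.094, -0.004]
contact_force: [-0.1, 0.5, -0.9]
grip_width: -0.0003
gripper_force: 0.0
```

Run:
```python
from h import *
for _ in range(3): I=grab_frame("side").astype(int)
q=np.array([.5475,-.2486]);c,s=np.cos(.3411),np.sin(.3411)
for n in C:
    T=grab_frame(n).astype(int);m=(T[...,0]>T[...,2]*1.5)&(T[...,0]>T[...,1]*1.2)&(T[...,0]>40)
    k,L,st,ce=cv2.connectedComponentsWithStats(m.astype(np.uint8));i=1+st[1:,4].argmax();y,x=np.nonzero(L==i)
    w=np.array([onz(n,p,.0645)[:2] for p in zip(x,y)]);d=w-q;b=np.c_[c*d[:,0]+s*d[:,1],-s*d[:,0]+c*d[:,1]]
    print(n,len(x),np.percentile(b,[.5,50,99.5],axis=0).round(4).tolist())
B=(I.max(2)<60)[110:180,240:310];print("pad rows now",(np.nonzero(B)[0].min()+110), "before",np.nonzero((cv2.imread("pics/side0.png").max(2)<60)[110:180,240:310])[0].min()+110)
print(telemetry.get_obs()["contact_force"],telemetry.get_obs()["clock"])
```

```text
side 8184 [[-0.1009, -0.0635], [-0.0494, 0.0043], [-0.0027, 0.0738]]
top 3663 [[-0.0985, -0.0682], [-0.0525, -0.0024], [-0.0018, 0.0698]]
pad rows now 110 before 111
[ 0.3146518  -0.54007255  0.17016789] 25.8
```

```bash
python3 -c "
from bench import order; print(order.hand_in())"
```

```text
the job is handed in; nothing more can be done
None
```

The job is handed in at about 26 s of the 61 s: the jar was held on the fully pressed pad at about 24 N for over 2 s and stood upright in the box, and the cover was pushed shut to its stop; the pad's return to the top was not confirmed by camera, and no verdict came back.

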